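# Pulse hold on the tea mill's bayonet lid

### The arm

A 6-joint arm with a two-finger parallel gripper is mounted at the origin on the work surface. World frame = base frame: x ahead of the robot, y to its left, z up, the work surface at z = 0. Lengths are in mm, angles in rad, forces in N, time in s.
With the tool pointing down it reaches from about 300 to 775 mm from the base axis. Payload 14.6 kg.
Tool frame: the origin (TCP) lies between the finger pads; the fingertips stand 25 mm ahead of it and the grasp point (between the pads) lies 6 mm ahead of it; z points along the fingers, y is the line along which they close (so a half turn about z gives the same grasp; the last joint's range is limited). The gripper opens to 94 mm and grips with 3 to 60 N. Pads are 16 mm wide; open, the fingers measure 119 mm over their backs; the gripper's body (75 mm by 177 mm) begins 78 mm behind the grasp point.
Start: joints at [1.202, 0.3, 1.521, -0, 1.321, -0.067], TCP at [163.479, 525.132, 230.446] pointing down, gripper open.
Joint ranges: [-3.03, 3.03], [-0.79, 2.21], [0.23, 2.52], [-1.04, 4.18], [0, 3.07], [-2.55, 2.55]. Speed limits (rad/s): [2.22, 2.22, 2.57, 3.14, 3.14, 3.14].

### API

Orientations are given as [roll, pitch, yaw] about the fixed x, y, z axes, in that order (R = Rz(yaw) Ry(pitch) Rx(roll)).
In Python, from cell import manip gives the robot as it stands. The module is installed in compiled form; this text tells all that it offers.
- The arm moves only by the tool step_arm, never from a script. Its argument "series" is one flat list of numbers, 5 for each row, row after row: the shift along the world's x, y, z in mm, then the turn about the world's z in rad, then the closure, from 0 (fully open) to 1 (shut). In form: [dx, dy, dz, spin, jaw, dx, dy, dz, spin, jaw, ...]. A call has 1 to 20 rows; each row shifts and turns the commanded pose from where the row before left it; what a row does not reach is not made up. A row lasts 1/8 s, in which the tool goes at most 62.5 mm and 10.7 degrees, less where a joint would pass 70% of its speed; a pose out of reach is approached as far as the arm can. A call is refused whole if a number of a shift passes 62.5 or a number of a turn 0.188, either way. A call with a gripper value outside its range is refused whole. The fingers move at their own pace and stop on an object; "squeeze" is the grip in N (left out, the last holds). Time passes only in rows, so rows that do not move let the fingers close. It gives the time, the measured TCP pose, the force, the opening and the grip force at its end, in the units of the state.
- manip.read_state(): the state, without advancing time (a new reading comes with each control period).
- manip.camera(name): name is "side" or "top" or "wrist"; returns (picture, depth): 420x560x3 uint8, blue, green, red; 420x560 float32, mm along the optical axis (not along the pixel's ray), 0 where there is no reading.
- manip.camera_info(name): a dict with "fovy" (degrees; the focal length in pixels is half the picture's height over the tangent of half this angle, whatever the lens; pixels are square), "cx", "cy" (the principal point, pixels), "eye" and "orientation" of the camera in the world. Camera axes: x right, y down, z forward; pixel columns grow to the right and rows downward; lengths in mm; the calibration is good to about 2 mm. A picture is of the moment at which its call begins: read the wrist's pose just before it. camera_info takes no time and is no camera call; for the wrist camera it gives the pose at the moment of the call.
- manip.sign_off(): hands the job in; it is judged then, once.
The state is a dict: "clock": time; "joints": joint angles; "qd": joint speeds; "effort": joint torques, N m; "eef_pos": TCP position; "eef_rot": TCP orientation; "wrist_force": force on the tool from outside, world axes, zero at the start; "moment": the same for the moment, N m; "finger_gap": finger opening in mm; "finger_force": force on a finger pad.
Only numpy, scipy, OpenCV 4.12 (cv2) and the standard library are available. Lean on these libraries where they do the work, as an engineer would, in place of code of your own. Each camera call takes 0.05 s, during which the arm holds its last target. There are 200 camera calls.

### The job

Take the top lid from the stack of lids, and only that one, and fit it into the neck of the tea mill: its two lugs drop through the two notches until the lid sits flat on the neck. Then twist it clockwise (seen from above) half way to its lock, an eighth of a turn, so that its long axis points at the round pips on the mill's shoulder, and hold it there against the spring without ever letting it reach the lock click; finish while still gripping it there. Leave the other lids and everything else on the table standing where they are.

Things in the scene. Friction and masses are not known exactly. Their poses are not given: they have to be found in the camera images.
- lid_top_plate (a point): Top lid of the stack, aluminium, about 0.13 kg: an oblong plate 84 (its x) x 60 (y) x 14 mm thick (z up), gripped across the 60; under its middle a round stem 26 mm in diameter, 12 mm high, whose lowest 6 mm carry two lugs: a bar 42 mm long (x), 12 mm wide. Total height 26 mm. This point: the centre of the plate, 19 mm above the lid's underside. Half a turn about z gives the same lid.
- lid_mid_plate (a point): The same point of the second, identical lid, on which the top one stands (26 mm lower; between the two plates is a 12 mm gap around the stem). It stays where it is.
- lid_low_plate (a point): The same point of the third, identical lid, at the bottom of the stack, on a fixed bamboo pad 120 x 120 x 6 mm. It stays where it is.
- mill: The tea mill, fixed: a steel cylinder 112 mm in diameter (126 at the foot) with its shoulder 86 mm above the table, and on that a neck 54 mm in outside diameter, 125 mm high. Origin: centre of its underside, z up. On the shoulder, 49 mm from the axis, two small round pips (8 mm) mark the half-way direction of the lid's long axis; two short bars mark the lock.
- mill_neck (a point): Centre of the neck's top face, 125 mm up; axes as the mill's. The mouth is a round hole 30 mm in diameter crossed by a slot 16 mm wide, 48 mm long along x: its ends are the notches. The lid enters with its x along this x, either way round. The lugs turn freely under the mouth's 4 mm thick ledge. With the lid fully in, its plate lies on the neck, the plate's centre 7 mm above this point.
- half_way (a point): One of the two round pips on the mill's shoulder. The lid locks at a quarter turn clockwise (seen from above) from the notches; half way is an eighth of a turn (0.785 rad), where the lid's x lies along the line from the neck's centre to this pip.
- ring (a joint): Sprung ring inside the neck that the lid's lugs push round: 0 at rest, grows clockwise from above to 1.57 rad; the lock click comes from 1.2 rad on. After 0.05 to 0.2 rad of play the lugs meet it, so it reads that much less than the lid's own turn. Its spring pushes back with 0.04 N m at 0, 0.12 N m half way, and turns the lid back when let go.
- cup_a: Small white porcelain tea cup, 62 mm across, 45 mm high, stands between the task's things; a bystander. Origin: centre of its underside.
- cup_b: A second such cup, farther out; a bystander. Origin: centre of its underside.
- glass_bowl: Small glass bowl, 90 mm across, 42 mm high; a bystander. Origin: centre of its underside.
- tea_tin: Steel tea tin, 68 mm across, 100 mm high; a bystander. Origin: centre of its underside.
- tea_spoon: Wooden spoon, 160 mm long, lying between the mill and the stack; a bystander. Origin: in its length.
- tea_box: Paper tea box, 50 x 80 x 50 mm; a bystander. Origin: centre of its underside.

How it is judged:
By the outcome, as a careful person would: the job done as asked, in the order asked, and still so for the second after the job is handed in, while the arm keeps its last pose, push and grip.
It also fails if it takes over 45 s, if anything falls off the work surface, if the arm or the gripper's body presses on something with over 40 N, if the wrist force passes 120 N, or if a joint passes its speed limit or range.

## Working session

There is one attempt and no reset: what is moved stays moved. The work goes in short steps, Python scripts to look and compute and a tool call to move; the robot and the scene stay as the last step left them, time stands still between calls to the robot, and variables do not carry over. Pictures are saved under pics/ and viewed, at most 10 in all, crops included, and the job is handed in when it is done.

Besides the shell and the picture viewer there is one more tool, called after ">>>" as name(argument=value, ...), one argument or row to a line, values as JSON. step_arm: Moves the arm, as the interface text tells. Its arguments: {"type":"object","properties":{"series":{"type":"array"},"squeeze":{"type":"number"}},"required":["series"]}

```bash
mkdir -p pics; cat > h.py <<'E'
import numpy as np, cv2
from cell import manip
from scipy.spatial.transform import Rotation as R
def Rm(o):
    o=np.array(o,float)
    return o if o.shape==(3,3) else R.from_euler('xyz',o).as_matrix()
def snap(n):
    i=manip.camera_info(n); p,d=manip.camera(n)
    np.savez(f'{n}.npz',p=p,d=d,fovy=i['fovy'],cx=i['cx'],cy=i['cy'],eye=i['eye'],R=Rm(i['orientation'])); return i
def cloud(n):
    z=np.load(f'{n}.npz'); d=z['d']; f=210/np.tan(np.radians(float(z['fovy']))/2)
    v,u=np.mgrid[:420,:560]
    c=np.stack([(u-z['cx'])/f*d,(v-z['cy'])/f*d,d],-1)
    w=c@z['R'].T+z['eye']; w[d==0]=np.nan
    return z['p'],w
E
python3 - <<'E'
from h import *
print(manip.read_state())
for n in('top','side'):
    i=snap(n);print(i)
    p,w=cloud(n);cv2.imwrite(f'pics/{n}1.png',p)
E
```

```text
{'clock': 0.0, 'joints': array([ 1.20237387e+00,  3.00488481e-01,  1.52158382e+00,  8.57400504e-06,
        1.32069706e+00, -6.66274035e-02]), 'qd': array([ 9.99578178e-05, -1.37662037e-03, -2.30647780e-03, -1.01381688e-03,
        7.09342484e-04, -4.54923687e-04]), 'effort': array([-3.32076461e-04, -5.31809556e+01, -3.52738738e+01,  7.07636238e-02,
        2.44671892e-02, -7.56633949e-05]), 'eef_pos': array([163.40969433, 524.9186334 , 229.87562318]), 'eef_rot': array([-3.14041912e+00, -8.66287977e-05,  2.83979543e+00]), 'wrist_force': array([ 0.17900895, -0.30245938, -0.16749205]), 'moment': array([0.0310672 , 0.05698501, 0.0640852 ]), 'finger_force': 0.0, 'finger_gap': 94.0310396955655}
{'fovy': 54.91866950344484, 'cx': 280.8452291031862, 'cy': 202.4428923209283, 'eye': array([447.19897766,  24.29454881, 954.26140196]), 'orientation': array([-2.98803632, -0.01606359, -1.56148745])}
{'fovy': 45.35282435633769, 'cx': 288.7488097836987, 'cy': 212.18417997756634, 'eye': array([ 368.72117773, -626.50121633,  743.13453932]), 'orientation': array([-2.32801538,  0.01495316, -0.36030909])}
```

View pics/top1.png

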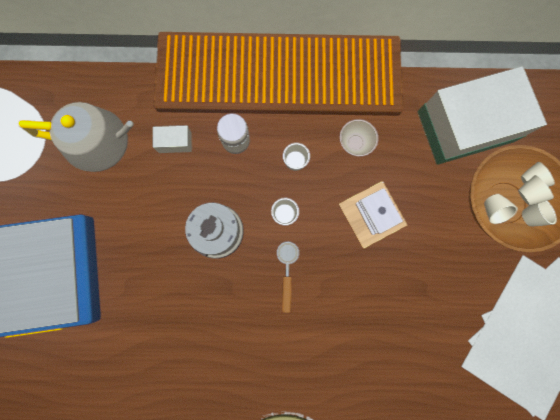

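View pics/side1.png

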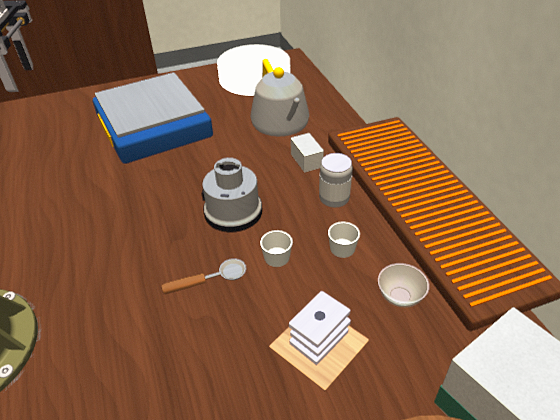

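The top view shows the mill at about (211,229) with the slot dark in its neck, and the stack at (380,212), turned on its pad. A cup sits at (285,211) between them and the spoon at (287,275).

```bash
python3 - <<'E'
from h import *
for n,bl,bm in(('top',(340,180,410,250),(180,195,250,265)),('side',(265,285,375,390),(195,150,270,230))):
    p,w=cloud(n)
    for nm,b,z0,z1 in(('lid',bl,76,95),('neck',bm,117,135),('shoulder',bm,80,93)):
        q=w[b[1]:b[3],b[0]:b[2]].reshape(-1,3); m=(q[:,2]>z0)&(q[:,2]<z1); q=q[m]
        r=cv2.minAreaRect(q[:,:2].astype(np.float32))
        print(n,nm,len(q),q[:,2].mean(),np.median(q[:,2]),r)
p,w=cloud('top')
cv2.imwrite('pics/top_crop.png',np.hstack([cv2.resize(p[195:265,176:246],(390,390),interpolation=cv2.INTER_CUBIC),cv2.resize(p[180:250,343:413],(390,390),interpolation=cv2.INTER_CUBIC)]))
E
```

```text
top lid 1057 84.79200883950574 84.85970296731352 ((567.3350219726562, -207.14666748046875), (83.85548400878906, 61.2799072265625), 28.133054733276367)
top neck 322 125.50005400950448 125.64337374563905 ((524.3057861328125, 161.3681640625), (53.11894226074219, 53.22554397583008), 48.61002731323242)
top shoulder 1504 86.90563863305621 86.92034087734999 ((523.9716796875, 162.450927734375), (109.97115325927734, 110.4399642944336), 1.1589998006820679)
side lid 1752 81.3188060837932 81.43299542564449 ((566.8305053710938, -207.8916473388672), (85.02046203613281, 60.621726989746094), 27.823564529418945)
side neck 298 121.59218523564353 121.82714550639867 ((524.7713623046875, 162.17674255371094), (56.073856353759766, 54.177486419677734), 67.7230453491211)
side shoulder 1012 83.89611719110916 83.5607403583287 ((522.5383911132812, 153.12081909179688), (101.71273803710938, 110.31878662109375), 79.30201721191406)
```

View pics/top_crop.png

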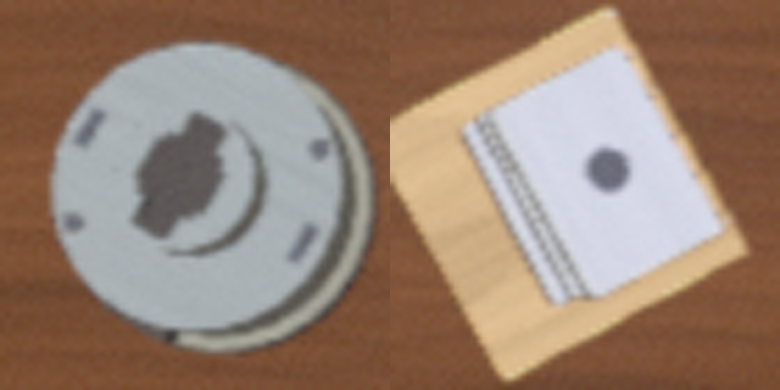

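The enlarged crop shows the slot running from (210,130) to (155,220), about −30° in the world. The pips are at (75,222) and (320,148), about −75°. The top lid's long axis lies at about +28°. Next I'll move over the mill and look with the wrist camera.

>>> step_arm(
  series=[36,-36,5,-0.022,0,36,-36,5,-0.022,0,36,-36,5,-0.022,0,36,-36,5,-0.022,0,36,-36,5,-0.022,0,36,-36,5,-0.022,0,36,-36,5,-0.022,0,36,-36,5,-0.022,0,36,-36,5,-0.022,0,36,-36,5,-0.022,0,0,0,0,0,0,0,0,0,0,0],
)

```text
clock: 1.6
eef_pos: [523.1, 165.4, 280.0]
eef_rot: [-3.141, -0.001, 2.62]
wrist_force: [0.9, -0.2, -0.5]
finger_gap: 94.1
finger_force: 0.0
```

```bash
python3 - <<'E'
from h import *
s=manip.read_state();print(s['clock'],s['eef_pos'],s['eef_rot'],s['joints'])
i=snap('wrist');print(i)
p,w=cloud('wrist');cv2.imwrite('pics/w1.png',p)
np.savez('mill.npz',**np.load('wrist.npz'))
E
```

```text
1.6 [523.05958877 165.38203487 280.04979892] [-3.14113278e+00 -7.27395115e-04  2.61978468e+00] [ 2.39393003e-01  2.63887182e-01  1.45167971e+00  1.70565405e-04
  1.42686961e+00 -8.09620057e-01]
{'fovy': 68.42733030546523, 'cx': 280.31007642585683, 'cy': 206.4052192424037, 'eye': array([467.3218009 , 198.79678789, 435.68483554]), 'orientation': array([2.91184965e+00, 1.68268435e-04, 1.04946791e+00])}
```

View pics/w1.png

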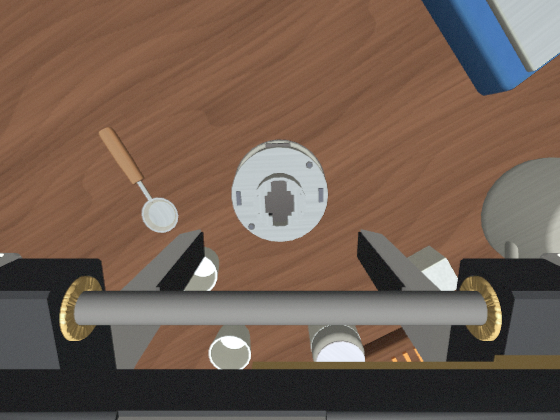

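The wrist view has the mill centred at about (280,190), with the slot running nearly vertically through (279,200). The pips are at (309,165) and (251,227). Next I'll fit the slot, neck and pips numerically.

```bash
cat > mm.py <<'E'
from h import *
def plane(z,u,v,h):
    f=210/np.tan(np.radians(float(z['fovy']))/2)
    r=np.stack([(u-z['cx'])/f,(v-z['cy'])/f,np.ones(np.shape(u))],-1)@z['R'].T
    return z['eye']+r*((h-z['eye'][2])/r[...,2])[...,None]
E
python3 - <<'E'
from mm import *
z=np.load('mill.npz'); np.savez('wrist.npz',**z); p,w=cloud('wrist')
S=8; x0,y0=225,135
c=cv2.resize(p[y0:y0+110,x0:x0+110],None,fx=S,fy=S,interpolation=cv2.INTER_CUBIC)
wz=w[...,2]; m=np.zeros((420,560),bool); m[150:240,240:320]=1
nk=m&(wz>121)&(wz<130); ctr,rad=cv2.minEnclosingCircle(w[nk][:,:2].astype(np.float32)); print('neck',ctr,rad,np.median(wz[nk]))
g=cv2.cvtColor(c,cv2.COLOR_BGR2GRAY)
def U(a): return (np.asarray(a,float)+.5)/S-.5
def dark(cx,cy,h,half,T,name):
    b=((g<T)*255).astype(np.uint8)
    n,l,st,ce=cv2.connectedComponentsWithStats(b)
    k=[i for i in range(1,n) if st[i,4]>150 and st[i,4]<30000]
    for i in k:
        q=np.argwhere(l==i)[:,::-1]; P=plane(z,U(q[:,0])+x0,U(q[:,1])+y0,h)[:,:2]
        r=cv2.minAreaRect(P.astype(np.float32)); ev,V=np.linalg.eigh(np.cov(P.T)); 
        print(name,ce[i]/S+[x0,y0],P.mean(0).round(1),[np.round(t,1) for t in r],'pca',np.degrees(np.arctan2(V[1,1],V[0,1])).round(1),np.sqrt(ev).round(2))
for T in(90,110):
  dark(0,0,125,0,T,f'z125 T{T}'); dark(0,0,86,0,T,f'z86 T{T}')
cv2.imwrite('pics/w1c.png',c[:, :][100:700,40:840])
E
```

```text
neck (526.7245483398438, 163.5303192138672) 27.519264221191406 126.47821610261292
z125 T90 [305.34539474 138.53371711] [482.6 217.8] [array([482.7, 218.1]), array([2.7, 1.3]), np.float64(76.9)] pca 91.9 [0.31 0.65]
z125 T90 [300.937046   141.81023002] [483.2 212.6] [array([483.2, 212.6]), array([5.3, 1.8]), np.float64(87.3)] pca 87.0 [0.44 1.41]
z125 T90 [280.50190355 143.62626904] [474.7 194.2] [array([474.7, 194.3]), array([5.1, 0.5]), np.float64(60.1)] pca 60.1 [0.17 1.41]
z125 T90 [270.80776374 213.97622585] [531.8 149.8] [array([531.8, 149.9]), array([4.2, 3.2]), np.float64(59.8)] pca 62.1 [0.83 1.14]
z86 T90 [305.34539474 138.53371711] [484.5 220.2] [array([484.7, 220.5]), array([3. , 1.5]), np.float64(76.9)] pca 91.9 [0.35 0.74]
z86 T90 [300.937046   141.81023002] [485.2 214.3] [array([485.2, 214.3]), array([6., 2.]), np.float64(87.3)] pca 87.0 [0.5  1.59]
z86 T90 [280.50190355 143.62626904] [475.6 193.7] [array([475.6, 193.7]), array([5.7, 0.5]), np.float64(60.1)] pca 60.1 [0.19 1.59]
z86 T90 [270.80776374 213.97622585] [539.9 143.7] [array([539.9, 143.7]), array([4.7, 3.6]),
[... 2300 characters left out ...]
4(0.1)] pca 95.9 [2.96 6.14]
z86 T110 [279.96909257 177.27009744] [507.8 174.4] [array([509.6, 172.8]), array([46.3, 13.9]), np.float64(60.1)] pca 59.6 [ 3.05 11.69]
z86 T110 [276.8128858  181.86651235] [510.6 168.7] [array([510.8, 168.7]), array([8.3, 1.2]), np.float64(60.1)] pca 59.4 [0.26 2.19]
z86 T110 [271.88108108 183.83040541] [509.7 162.7] [array([510. , 162.7]), array([1.4, 3.9]), np.float64(59.7)] pca 145.9 [0.32 1.08]
z86 T110 [320.6474359  188.65192308] [542.4 208.4] [array([542.5, 208.4]), array([4.2, 1. ]), np.float64(60.1)] pca 60.9 [0.29 1.14]
z86 T110 [229.24382427 213.4485616 ] [515.1 101.9] [array([515.1, 102.1]), array([13. ,  4.1]), np.float64(86.6)] pca 91.9 [0.88 3.47]
```

View pics/w1c.png

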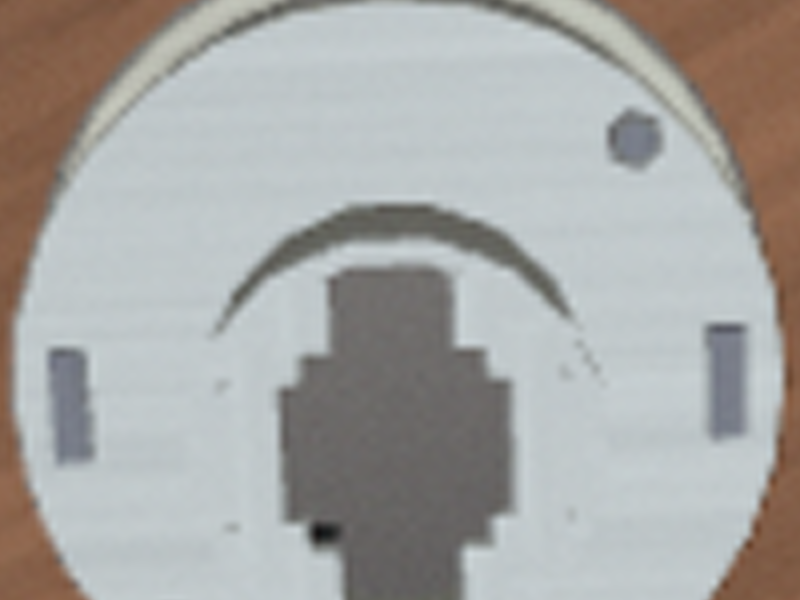

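The crop shows the slot tilted about 2°, with the lock bars at (70,405) and (726,380) and a pip at (635,140). I'll segment these with a higher threshold, keeping only the hole, bars and pips.

```bash
python3 - <<'E'
from mm import *
z=np.load('mill.npz'); p=z['p']
S=8; x0,y0=225,135
g=cv2.cvtColor(cv2.resize(p[y0:y0+110,x0:x0+110],None,fx=S,fy=S,interpolation=cv2.INTER_CUBIC),cv2.COLOR_BGR2GRAY)
b=((g<160)*255).astype(np.uint8); n,l,st,ce=cv2.connectedComponentsWithStats(b); out={}
for i in range(1,n):
    if not 1200<st[i,4]<45000: continue
    u=ce[i]/S+[x0,y0]-.5
    q=(np.argwhere(l==i)[:,::-1]+.5)/S-.5+[x0,y0]
    h=125 if st[i,4]>15000 else 86
    P=plane(z,q[:,0],q[:,1],h)[:,:2]; r=cv2.minAreaRect(P.astype(np.float32)); ev,V=np.linalg.eigh(np.cov(P.T))
    print(st[i,4],u.round(1),'z',h,P.mean(0).round(1),[np.round(t,1) for t in r],'pca',np.degrees(np.arctan2(V[1,1],V[0,1])).round(1))
E
```

```text
2555 [308.7 164.3] z 86 [512.  210.1] [array([512. , 210.1]), array([8.3, 7.8]), np.float64(41.8)] pca 157.7
11492 [279.3 177.7] z 86 [508.6 173.8] [array([510.3, 171.5]), array([50.8, 17.5]), np.float64(62.4)] pca 60.4
4328 [320.3 194.3] z 86 [548.8 205.1] [array([549.1, 204.9]), array([ 6.2, 17.2]), np.float64(61.7)] pca 152.6
4453 [238.3 197.7] z 86 [505.1 121.1] [array([505.2, 121.2]), array([ 5.9, 17.2]), np.float64(63.1)] pca 153.1
2328 [251.  225.9] z 86 [541.6 116.3] [array([541.6, 116.3]), array([8. , 8.2]), np.float64(13.4)] pca 125.6
```

The pip pair and the bar pair both give a mill centre of (526.8, 163.2), with the slot at −27.5° and the pips at −72.5°. I'll turn over the mill to the lid's yaw and re-measure, so any wrist-camera bias shows up, then go on to the stack.

>>> step_arm(
  series=[0,0,0,-0.1775,0,0,0,0,-0.1775,0,0,0,0,-0.1775,0,0,0,0,-0.1775,0,0,0,0,-0.1775,0,0,0,0,-0.1775,0,0,0,0,-0.1775,0,0,0,0,-0.1775,0,0,0,0,-0.1775,0,0,0,0,-0.1775,0,0,0,0,-0.1775,0,0,0,0,-0.1775,0,0,0,0,0,0,0,0,0,0,0],
)

```text
clock: 3.4
eef_pos: [523.1, 165.7, 280.5]
eef_rot: [-3.142, -0.0, 0.495]
wrist_force: [-0.2, 0.5, -0.2]
finger_gap: 94.3
finger_force: 0.0
```

```bash
python3 - <<'E'
from mm import *
print(manip.read_state()['eef_rot'])
snap('wrist'); z=np.load('wrist.npz'); p=z['p']; np.savez('mill2.npz',**z)
f=210/np.tan(np.radians(float(z['fovy']))/2)
c=z['R'].T@(np.array([526.8,163.2,86])-z['eye']); u=c[:2]/c[2]*f+[z['cx'],z['cy']]; print('px',u)
S=8; x0,y0=(u-55).astype(int); y0=max(y0,0)
g=cv2.cvtColor(cv2.resize(p[y0:y0+110,x0:x0+110],None,fx=S,fy=S,interpolation=cv2.INTER_CUBIC),cv2.COLOR_BGR2GRAY)
for T in(130,160):
  b=((g<T)*255).astype(np.uint8); n,l,st,ce=cv2.connectedComponentsWithStats(b)
  for i in range(1,n):
    if not 1200<st[i,4]<6000: continue
    q=(np.argwhere(l==i)[:,::-1]+.5)/S-.5+[x0,y0]
    P=plane(z,q[:,0],q[:,1],86)[:,:2]; print(T,st[i,4],P.mean(0).round(1),[np.round(t,1) for t in cv2.minAreaRect(P.astype(np.float32))])
E
```

```text
[-3.14158052e+00 -5.48232812e-05  4.94786917e-01]
px [283.6490707  192.16003571]
130 3216 [572.9 193. ] [array([571.6, 193.6]), array([ 6.4, 45.1]), np.float64(34.4)]
130 2639 [547.9 205.2] [array([548.1, 205.1]), array([ 4.3, 15.2]), np.float64(61.6)]
130 1740 [511.8 210.1] [array([511.8, 210. ]), array([6.5, 6.4]), np.float64(22.9)]
130 1733 [541.1 116.6] [array([541. , 116.6]), array([6.4, 6.5]), np.float64(28.4)]
130 3168 [504.5 121.2] [array([504.5, 121.1]), array([ 5.4, 15.9]), np.float64(62.4)]
160 4056 [547.9 205. ] [array([548., 205.]), array([ 5.5, 16.7]), np.float64(62.2)]
160 2513 [511.6 209.9] [array([511.5, 209.9]), array([8.1, 7.9]), np.float64(14.1)]
160 2511 [541.  116.3] [array([540.8, 116.3]), array([8.1, 8. ]), np.float64(28.4)]
160 4406 [504.5 120.9] [array([504.4, 120.8]), array([ 6.6, 17. ]), np.float64(63.4)]
```

>>> step_arm(
  series=[4,-37,0,0,0,4,-37,0,0,0,4,-37,0,0,0,4,-37,0,0,0,4,-37,0,0,0,4,-37,0,0,0,4,-37,0,0,0,4,-37,0,0,0,4,-37,0,0,0,4,-37,0,0,0,0,0,0,0,0,0,0,0,0,0],
)

```text
clock: 4.95
eef_pos: [563.4, -204.2, 280.3]
eef_rot: [-3.141, 0.0, 0.491]
wrist_force: [-0.2, -0.2, 0.1]
finger_gap: 93.6
finger_force: 0.0
```

```bash
python3 - <<'E'
from mm import *
s=manip.read_state();print(s['clock'],s['eef_pos'],s['eef_rot'])
snap('wrist'); p,w=cloud('wrist'); np.savez('lid.npz',**np.load('wrist.npz')); cv2.imwrite('pics/w2.png',p)
m=(w[...,2]>78)&(w[...,2]<92); n,l,st,ce=cv2.connectedComponentsWithStats(m.astype(np.uint8))
z=np.load('wrist.npz')
for i in range(1,n):
    if st[i,4]>500:
        q=np.argwhere(l==i)[:,::-1]; P=plane(z,q[:,0],q[:,1],84)
        print(st[i],np.median(w[l==i][:,2]),cv2.minAreaRect(w[l==i][:,:2].astype(np.float32)),cv2.minAreaRect(P[:,:2].astype(np.float32)),P.mean(0))
E
```

```text
4.95 [ 563.4378642  -204.22709854  280.33233078] [-3.14121292e+00  6.57098129e-05  4.91187343e-01]
[ 459   23   50  137 1040] 85.13993382767177 ((761.4466552734375, -344.2530517578125), (139.1801300048828, 4.263637542724609), 18.220495223999023) ((762.7267456054688, -344.45562744140625), (141.62200927734375, 9.895771026611328), 17.44480323791504) [ 765.03875799 -343.73885115   84.        ]
[  0  32  17  78 850] 85.2478702861338 ((540.385986328125, 116.69654846191406), (78.99772644042969, 17.587600708007812), 16.70275115966797) ((541.5750122070312, 112.35128021240234), (77.72792053222656, 16.669864654541016), 16.57466697692871) [541.6458385  114.58766268  84.        ]
[ 259  153   53   72 3696] 85.2616288271152 ((570.0325927734375, -206.35202026367188), (83.25770568847656, 60.13490295410156), 28.201305389404297) ((570.0961303710938, -206.24920654296875), (83.0885238647461, 59.69522476196289), 28.15822982788086) [ 571.02593646 -205.74692507   84.        ]
[ 426  192  134   89 1154] 90.69825863894883 ((643.8778686523438, -436.40667724609375), (52.38404083251953, 174.7001190185547), 60.0937614440918) ((643.3333740234375, -437.23175048828125), (51.32080078125, 175.33229064941406), 62.793148040771484) [ 645.764195   -431.64532086   84.        ]
```

View pics/w2.png

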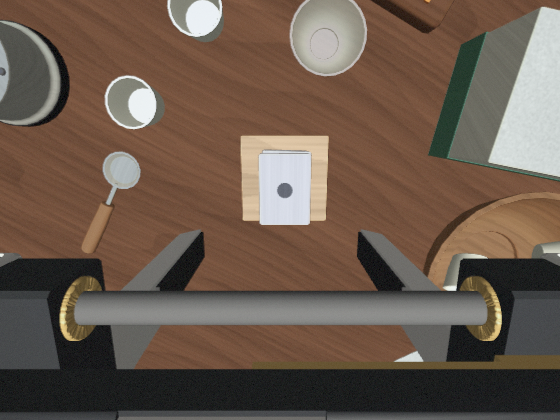

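Both views agree on the mill centre, about (526.5, 163.1), so the camera bias is under 0.5 mm. The lid's plate appears at px (259–311, 153–225). Its centre is (570.0, −206.3) and its axis is at 28.2°, which matches the tool yaw. Next I'll descend with the fingertips in the gap, at z ≈ 64, and close.

>>> step_arm(
  series=[6.5,-1.4,-30,0,0,0,0,-30,0,0,0,0,-30,0,0,0,0,-30,0,0,0,0,-30,0,0,0,0,-20,0,0,0,0,-11,0,0,0,0,-6,0,0,0,0,-4.5,0,0,0,0,0,0,0,0,0,0,0,0],
  squeeze=25,
)

```text
clock: 6.38
eef_pos: [570.2, -206.4, 89.4]
eef_rot: [3.141, -0.0, 0.49]
wrist_force: [-0.0, -0.3, 0.1]
finger_gap: 93.7
finger_force: 0.0
```

>>> step_arm(
  series=[0,0,0,0,0.2,0,0,0,0,0.3,0,0,0,0,0.36,0,0,0,0,0.42,0,0,0,0,0.45,0,0,0,0,0.45,0,0,0,0,0.45],
  squeeze=25,
)

```text
clock: 7.25
eef_pos: [570.0, -206.3, 89.0]
eef_rot: [3.142, -0.0, 0.49]
wrist_force: [0.7, -0.9, -0.8]
finger_gap: 59.3
finger_force: 25.0
```

>>> step_arm(
  series=[0,0,5,0,0.45,0,0,12,0,0.45,0,0,24,0,0.45,0,0,30,0,0.45,0,0,30,0,0.45,0,0,30,0,0.45,0,0,0,0,0.45],
  squeeze=30,
)

```text
clock: 8.12
eef_pos: [570.7, -206.6, 222.7]
eef_rot: [3.138, -0.003, 0.49]
wrist_force: [0.9, 0.3, -1.5]
finger_gap: 59.4
finger_force: 30.0
```

>>> step_arm(
  series=[-3.6,30.8,0,0.181,0.45,-3.6,30.8,0,0.181,0.45,-3.6,30.8,0,0.181,0.45,-3.6,30.8,0,0.181,0.45,-3.6,30.8,0,0.181,0.45,-3.6,30.8,0,0.181,0.45,-3.6,30.8,0,0.181,0.45,-3.6,30.8,0,0.181,0.45,-3.6,30.8,0,0.181,0.45,-3.6,30.8,0,0.181,0.45,-3.6,30.8,0,0.181,0.45,-3.6,30.8,0,0.181,0.45,-0.3,-0.2,0,0,0.45,0,0,0,0,0.45],
)

```text
clock: 9.88
eef_pos: [526.3, 162.6, 219.3]
eef_rot: [-3.141, -0.001, 2.659]
wrist_force: [-0.1, 0.1, -1.6]
finger_gap: 59.8
finger_force: 30.0
```

```bash
python3 - <<'E'
from mm import *
s=manip.read_state();print(s['clock'],s['eef_pos'],s['eef_rot'],s['finger_gap'],s['joints'][5])
snap('side');snap('wrist')
a=np.load('side.npz')['p'];b=np.load('wrist.npz')['p']
cv2.imwrite('pics/chk.png',np.hstack([cv2.resize(a[60:400,150:410],(400,523)),cv2.resize(b[130:400,170:390],(400,523))]))
# lid plate in wrist depth
p,w=cloud('wrist')
t=s['eef_pos']; m=(abs(w[...,2]-(t[2]-12+7))<6)&(np.hypot(w[...,0]-t[0],w[...,1]-t[1])<60)
print(m.sum()); q=np.argwhere(m); print(q.min(0),q.max(0))
Rt=R.from_euler('xyz',s['eef_rot']).as_matrix(); L=(w[m]-t)@Rt; print(L.min(0),L.max(0),np.percentile(L,[2,98],axis=0))
E
```

```text
9.875 [526.28744332 162.56863315 219.25461704] [-3.14075964e+00 -7.17146399e-04  2.65928075e+00] 59.79605371935109 -0.8552655349400895
12167
[182 203] [290 358]
[-22.10139119 -40.57911424  -1.00349352] [39.58167596 42.83282594 11.00709846] [[-19.88364352 -28.66022161   1.81369457]
 [ 38.89442312  30.8250501    6.92572938]]
```

View pics/chk.png

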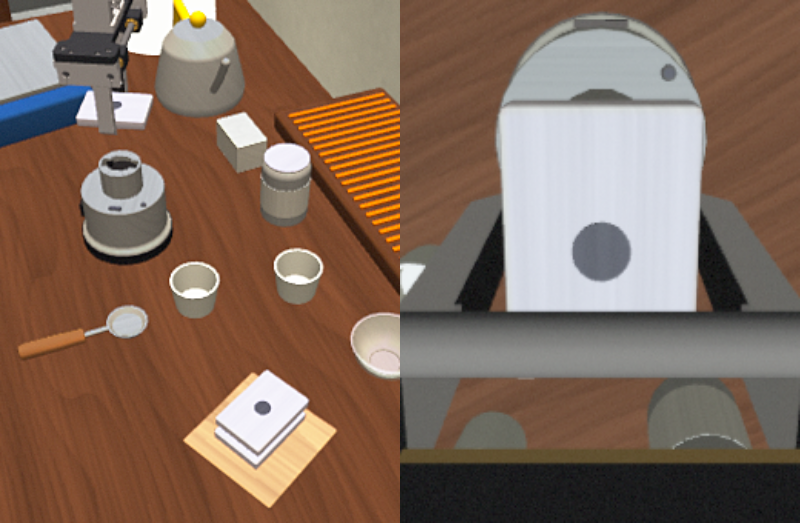

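The side view shows the lid held and the two other lids still on the pad. In the wrist view the plate is square in the gripper, with its centre dot at about px (281,259.6). I'll measure the lid's offset from the TCP.

```bash
python3 - <<'E'
from mm import *
z=np.load('wrist.npz'); g=cv2.cvtColor(z['p'],cv2.COLOR_BGR2GRAY)
b=((g<165)*255).astype(np.uint8); b[:235]=0;b[285:]=0;b[:,:255]=0;b[:,305:]=0
n,l,st,ce=cv2.connectedComponentsWithStats(b); i=1+np.argmax(st[1:,4]);print(st[i],ce[i])
t=np.array([526.3,162.7,219.5]);Rt=Rm([np.pi,0,2.66])
print('dot',plane(z,ce[i][0],ce[i][1],t[2]-5),(plane(z,ce[i][0],ce[i][1],t[2]-5)-t)@Rt)
p,w=cloud('wrist');q=w[200:235,240:320].reshape(-1,3);print('z',np.nanmedian(q[:,2]))
# edges
e=[]
for v in (200,220,235):
    r=g[v].astype(float); d=np.diff(r); lo=225+np.argmax(d[225:240]); hi=320+np.argmin(d[320:340])
    print(v,lo,hi,((plane(z,np.array([lo+.5,hi+.5]),np.array([v,v]),t[2]-5)-t)@Rt).round(1).tolist())
c=g[170:195,280].astype(float);v=170+np.argmax(np.diff(c))+.5
print('front',v,((plane(z,280.,v,t[2]-5)-t)@Rt))
E
```

```text
[265 245  32  30 773] [280.27943079 259.47736093]
dot [529.60079565 161.96371557 214.5       ] [-3.2663982   0.87636149  5.        ]
z 216.01142902578778
200 225 337 [[30.6, -28.2, 5.0], [30.5, 31.3, 5.0]]
220 225 335 [[19.5, -28.7, 5.0], [19.5, 30.7, 5.0]]
235 226 334 [[11.0, -28.5, 5.0], [11.0, 30.5, 5.0]]
front 184.5 [38.88534001  0.75164854  5.        ]
```

```bash
python3 - <<'E'
from mm import *
snap('top'); t=np.array([526.3,162.7,219.5]);Rt=Rm([np.pi,0,2.66])
for n in('side','top'):
    p,w=cloud(n); m=(abs(w[...,2]-213)<8)&(np.hypot(w[...,0]-t[0],w[...,1]-t[1])<62)
    L=(w[m]-t)@Rt; q=np.argwhere(m); print(n,m.sum(),q.min(0),q.max(0),np.median(w[m][:,2]))
    for lo in range(-60,60,6):
        k=(L[:,1]>lo)&(L[:,1]<lo+6)
        if k.sum()>3: print(lo,k.sum(),L[k,0].min().round(1),L[k,0].max().round(1))
p=np.load('side.npz')['p'];q=np.load('top.npz')['p']
cv2.imwrite('pics/near.png',np.hstack([cv2.resize(p[70:170,170:270],(400,400),interpolation=cv2.INTER_CUBIC),cv2.resize(q[170:260,150:240],(400,400),interpolation=cv2.INTER_CUBIC)]))
E
```

```text
side 789 [113 199] [144 248] 211.64877300161686
-48 47 -9.0 9.0
-42 29 -9.7 10.2
-36 72 -41.9 38.1
-30 97 -42.6 40.8
-24 61 -43.4 39.1
-18 65 -43.7 39.0
-12 61 -42.9 39.4
-6 60 -43.2 39.1
0 55 -43.0 37.4
6 64 -43.5 39.4
12 57 -43.5 39.0
18 48 -43.6 38.7
24 53 -42.5 34.2
30 14 -27.8 9.2
36 6 -9.2 -8.4
top 33 [203 193] [242 225] 214.6451837378744
-30 7 -43.5 -40.1
-24 7 -43.5 -40.6
-18 7 -44.0 37.6
-12 11 -43.9 39.3
```

View pics/near.png

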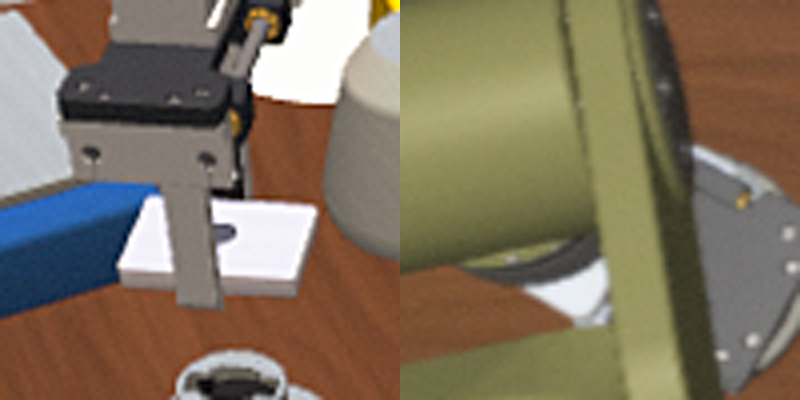

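Both the side and top cameras put the lid about −2.3 mm along tool x from the TCP, with the finger visibly left of the lid's middle in the left half. So the wrist calibration is off by about 2.5 mm. I'll use the side and top cameras for the lid, neck and fingers together.

```bash
python3 - <<'E'
from mm import *
t=np.array([526.3,162.7,219.5]);Rt=Rm([np.pi,0,2.66])
for n in('side','top'):
    p,w=cloud(n); m=(abs(w[...,2]-213)<6)&(np.hypot(w[...,0]-t[0],w[...,1]-t[1])<60)&(p.min(-1)>185)
    L=((w[m]-t)@Rt)
    r=cv2.minAreaRect(L[:,:2].astype(np.float32)); print(n,m.sum(),r,L.min(0),L.max(0))
    # finger (non-bright) columns below plate
    f=(np.hypot(w[...,0]-t[0],w[...,1]-t[1])<70)&(w[...,2]>190)&(w[...,2]<204); F=(w[f]-t)@Rt
    if f.sum(): print('finger',f.sum(),F.min(0),F.max(0),np.median(F,0))
p,w=cloud('side')
m=(w[...,2]>118)&(w[...,2]<127)&(np.hypot(w[...,0]-525,w[...,1]-162)<40)
P=w[m][:,:2]; a=np.degrees(np.arctan2(*(P-P.mean(0)).T[::-1]))
# fit circle on outer boundary: hull points
h=cv2.convexHull(P.astype(np.float32))[:,0]; A=np.c_[2*h,np.ones(len(h))]; x=np.linalg.lstsq(A,(h**2).sum(1),rcond=None)[0]; print('neck side',x[:2],np.sqrt(x[2]+x[:2]@x[:2]),np.median(w[m][:,2]),m.sum())
E
```

```text
side 548 ((-1.8456344604492188, -0.0053863525390625), (82.735107421875, 63.54744338989258), 1.1953710317611694) [-43.01011866 -32.51000373   4.74152687] [39.36132777 31.85582247 11.94974593]
finger 107 [-43.52116893 -44.97675727  15.52707644] [38.76105535 21.05866476 27.95209342] [ -8.90664959 -30.29928292  17.96551341]
top 19 ((-3.7003097534179688, -13.283794403076172), (83.6221694946289, 15.585284233093262), 11.891408920288086) [-43.51040083 -29.48690207   1.69442047] [ 38.48587562 -10.08085558   7.67887154]
neck side [524.48672847 161.66627552] 27.784103286600814 122.01471848723838 287
```

Taking the mill centre as (524.4, 162.0) and the lid offset as about −2.3 mm, the TCP should go to about (522.3, 163.1). I'll descend to just above the mouth, then probe gently.

>>> step_arm(
  series=[-4.2,0,-15,0,0.45,0,0,-20,0,0.45,0,0,-15,0,0.45,0,0,-8,0,0.45,0,0,0,0,0.45,0,0,-3,0,0.45,0,0,-2,0,0.45,0,0,-1,0,0.45,0,0,-1,0,0.45,0,0,0,0,0.45],
)

```text
clock: 11.28
eef_pos: [522.3, 163.1, 154.9]
eef_rot: [-3.142, -0.0, 2.662]
wrist_force: [0.4, 0.4, -1.4]
finger_gap: 59.5
finger_force: 30.0
```

>>> step_arm(
  series=[0,0,-1,0,0.45,0,0,-1,0,0.45,0,0,-1,0,0.45,0,0,0,0,0.45],
)

```text
clock: 11.78
eef_pos: [522.2, 163.1, 151.8]
eef_rot: [-3.141, -0.0, 2.662]
wrist_force: [0.0, 0.0, -1.5]
finger_gap: 59.5
finger_force: 30.0
```

>>> step_arm(
  series=[0,0,-1.5,0,0.45,0,0,-1.5,0,0.45,0,0,-1.5,0,0.45,0,0,-1,0,0.45,0,0,-1,0,0.45,0,0,0,0,0.45],
)

```text
clock: 12.52
eef_pos: [522.3, 163.1, 145.4]
eef_rot: [-3.142, -0.0, 2.662]
wrist_force: [-0.7, 0.2, -0.9]
finger_gap: 59.7
finger_force: 30.0
```

>>> step_arm(
  series=[0,0,-0.5,0,0.45,0,0,-0.5,0,0.45,0,0,-0.5,0,0.45,0,0,0,0,0.45],
)

```text
clock: 13.02
eef_pos: [522.3, 163.2, 144.0]
eef_rot: [3.142, 0.0, 2.662]
wrist_force: [-0.1, -1.0, -0.4]
finger_gap: 59.9
finger_force: 30.0
```

>>> step_arm(
  series=[0,0,-0.3,0,0.45,0,0,-0.3,0,0.45,0,0,0,0,0.45],
)

```text
clock: 13.4
eef_pos: [522.3, 163.1, 143.9]
eef_rot: [3.141, 0.0, 2.662]
wrist_force: [-4.2, -1.1, 6.1]
finger_gap: 59.3
finger_force: 30.0
```

The lid is seated at TCP z 143.9 (12 + 7 mm above the 125 mm neck) with light contact. I'll twist clockwise about the lid's own axis, compensating the 2.3 mm offset, in two stages.

>>> step_arm(
  series=[0.09,0.16,0,-0.0785,0.45,0.1,0.15,0,-0.0785,0.45,0.11,0.14,0,-0.0785,0.45,0.12,0.13,0,-0.0785,0.45,0.13,0.12,0,-0.0785,0.45,0,0,0,0,0.45],
  squeeze=35,
)

```text
clock: 14.15
eef_pos: [523.4, 164.3, 143.9]
eef_rot: [3.139, 0.001, 2.27]
wrist_force: [2.7, 3.4, 3.6]
finger_gap: 59.8
finger_force: 35.0
```

```bash
python3 -c "
from h import *
s=manip.read_state();print(s['eef_rot'],s['wrist_force'],s['moment'])"
```

```text
[3.13942695e+00 5.22396112e-04 2.26987494e+00] [2.6500652  3.43701089 3.60987886] [ 0.82773926 -0.55660373  0.04038034]
```

>>> step_arm(
  series=[0.14,0.11,0,-0.0785,0.45,0.15,0.1,0,-0.0785,0.45,0.16,0.09,0,-0.0785,0.45,0.16,0.07,0,-0.0785,0.45,0.17,0.06,0,-0.0785,0.45,0,0,0,0,0.45,0,0,0,0,0.45],
)

```text
clock: 15.02
eef_pos: [524.3, 164.8, 143.9]
eef_rot: [3.139, -0.0, 1.879]
wrist_force: [4.6, 4.6, 2.1]
finger_gap: 59.7
finger_force: 35.0
```

```bash
python3 - <<'E'
from mm import *
s=manip.read_state();print(s['clock'],s['eef_pos'],s['eef_rot'],s['wrist_force'],s['moment'])
snap('side');snap('wrist');a=np.load('side.npz')['p'];z=np.load('wrist.npz');b=z['p']
cv2.imwrite('pics/fin.png',np.hstack([cv2.resize(a[100:240,170:290],(343,400)),cv2.resize(b[110:390,130:430],(429,400))]))
p,w=cloud('side'); m=(w[...,2]>126)&(w[...,2]<142)&(np.hypot(w[...,0]-525,w[...,1]-162)<60)&(p.min(-1)>185)
print(m.sum(),np.median(w[m][:,2]),cv2.minAreaRect(w[m][:,:2].astype(np.float32)))
E
```

```text
15.025 [524.27912993 164.76763031 143.91748279] [ 3.13910783e+00 -3.85890095e-04  1.87911665e+00] [4.56234234 4.64113215 2.11506677] [ 0.86037184 -0.73197722  0.01077134]
643 136.40631679461103 ((524.2650146484375, 162.25885009765625), (59.485347747802734, 88.33528137207031), 18.295549392700195)
```

View pics/fin.png

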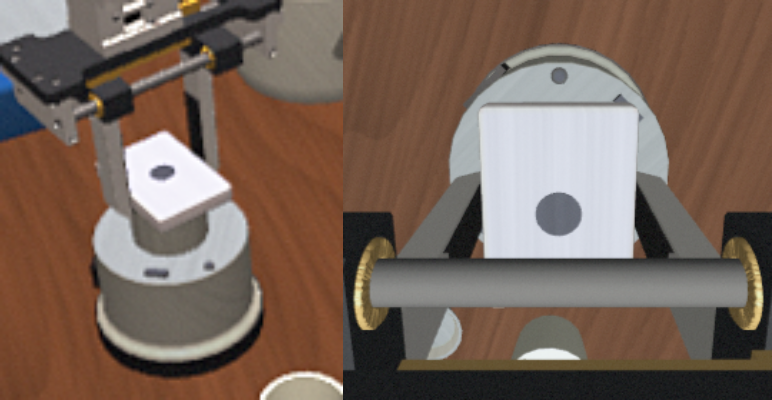

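The final picture shows the lid flat on the neck, with its centre dot at (558,213) exactly in line with the pip at (559,75). I'll relieve the small side load, then hand in while gripping.

>>> step_arm(
  series=[0.3,0.3,0,-0.004,0.45,0,0,0,0,0.45,0,0,0,0,0.45],
)

```text
clock: 15.5
eef_pos: [524.4, 164.8, 143.9]
eef_rot: [3.14, -0.0, 1.874]
wrist_force: [1.6, 2.9, 4.8]
finger_gap: 60.1
finger_force: 35.0
```

```bash
python3 - <<'E'
from mm import *
s=manip.read_state();print(s['clock'],s['eef_pos'],s['eef_rot'],s['wrist_force'])
snap('wrist'); z=np.load('wrist.npz'); g=cv2.cvtColor(z['p'],cv2.COLOR_BGR2GRAY)
P=[]
for v in range(195,270,5):
    d=np.diff(g[v].astype(float)); lo=225+np.argmax(d[215:245])-10+.5; hi=320+np.argmin(d[320:350])+.5
    P.append(plane(z,np.array([lo,hi]),np.array([v,v]),139)[:,:2])
P=np.array(P)
for k in(0,1):
    x,y=P[:,k].T; vx,vy,*_=cv2.fitLine(P[:,k].astype(np.float32),cv2.DIST_HUBER,0,.01,.01).ravel(); print('edge deg',np.degrees(np.arctan2(vy,vx)))
print(manip.sign_off())
E
```

```text
15.5 [524.38849017 164.8212954  143.91637483] [ 3.13984160e+00 -5.34319242e-05  1.87437908e+00] [1.63992277 2.91605716 4.75513874]
edge deg -73.66039
edge deg -72.285736
the job is handed in; nothing more can be done
None
```

The top lid is seated flat in the mill's neck, turned an eighth of a turn clockwise to point at the pips, and still gripped there; the job was handed in at 15.5 s, with the verdict not shown.

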